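Push a vial pack through the check flap of a UV pass box and seat it

TASK

Take the red-handled push rod from its rest and with its head push the steel sled of vials along the lane, through the orange flap, into the UV pass box until you feel it come up against the sprung buffer inside; nobody knows how deep the last user set the buffer, so feel for it, press only gently, and leave the sled standing against it. Then draw the rod back out so that the flap falls shut and lay the rod in its rest again. Touch the sled and vials with the rod only and leave the bottles beside the lane where they are.

Things in the scene. Friction and masses are not known exactly. Their poses are not given: they have to be found in the camera images.
- pass_box: White box, 130 mm wide, 154 high (carrying handle to 179), with an open aluminium loading lane before its inlet; fixed. Origin on the bench under the middle of the lane's outer end; +x down the lane into the box (box from x = 210 to 530), -y across towards the rod rest, z up. Lane deck top z = 8; guide rails 88 mm apart inside, 104 outside, tops z = 20, run on into the box.
- inlet (a point): Middle of the inlet at deck level (pass_box x = 220, z = 8 mm), axes as pass_box. Opening 92 mm wide, lintel at z = 100; its grey frame begins at pass_box x = 210.
- buffer_zone (a point): Middle of the stretch inside the box where the buffer's pad may stand (pass_box x = 458.5): the free pad face, hidden from view, is up to 23 mm nearer or farther. The sled's nose meets it. The pad yields 9 mm (spring 1.8 N/mm, plus 0.2 N per mm/s of speed: it returns slowly), then is solid. Over 20 N on it is too much.
- flap (a joint): Orange check flap, 84 mm wide, hinged on its top edge (pass_box x = 224, z = 94), hanging to z = 10. Angle in rad: 0 shut, grows inward to 1.45, never outward. Weight and a light spring (about 1 N at its edge) shut it. Its lower edge is smooth. It rides on a passing sled (about 1.2 rad) and drops when the sled's tail is over 80 mm inside, knocking the rod, and leans on it until it is drawn out.
- sled: Steel tray with wire sides on the lane, 124 mm long (nose to the box, +x), 84 wide, 55 high, about 0.5 kg, carrying the vial pack. Origin at the centre of its underside, on the deck. Nose plate face at x = +61, push plate face at x = -61. It slides with 2 mm play to each rail; friction with its load 1 to 3 N.
- sled_tail (a point): Middle of the sled's push plate (tail face, 78 mm wide, z = 1 to 41 mm over the sled's underside): sled x = -61, z = 21; axes as the sled.
- vial_pack: Pack of ten crimped vials in a yellow band, 103 x 71 x 46 mm, standing loose in the sled; origin at the centre of its underside.
- push_rod: Push rod, 0.1 kg: aluminium bar 10 x 10 mm, upright red handle, black rubber cross head. Origin under the handle's middle, level with the bar's underside; x along the bar to the head, z up. Bar x = -25 to 239, z = 0 to 10 mm. Handle 50 long (x), 18 wide (y), z = 10 to 44.
- rod_grip (a point): Grip point of the red handle, 23 mm over the bar's underside: grip here from above, across the 18 mm width (rod y). Axes as the rod.
- rod_head (a point): Middle of the cross head's front face (push_rod x = 249, z = 2 mm); the head is 56 mm wide, 12 high (z = -4 to 8 in the rod's frame, so lower than the bar's top). Axes as the rod.
- rod_rest: Grey rest fixed beside the lane: foot 200 x 50 x 6 mm, two forks at x = -75 and 75. Origin under its middle on the bench, x along the rod in it (handle to -x). Fork slots 14 mm wide with flared 25 mm mouths, tips z = 50, bottom z = 30 where the bar's underside lies. The rod starts in it, its origin at x = -130 to -120; its handle and head overhang the ends.
- amber_bottle: Amber glass bottle with white cap, 66 mm across, 155 high, standing beyond the lane; origin at the centre of its underside. Leave it alone.
- stopper_jar: Amber reagent jar with a black stopper, 71 mm across, 127 high, beyond the lane; origin at the centre of its underside. Leave it alone.
- dropper: Small amber dropper bottle with black teat, 30 mm across, 92 high, beyond the lane; origin at the centre of its underside. Leave it alone.
There are look-alikes about, which are no part of the job. There is more than one size of the vial_pack; the job needs the smaller. Several things have the shape of the sled; the one meant has the colours described above.

How it is judged:
By the outcome, as a careful person would: the job done as asked, in the order asked, and still so for the second after the job is handed in, with the robot touching nothing.
It also fails if it takes over 61 s, if anything falls off the work surface, if the arm or the gripper's body presses on something with over 40 N, if the wrist force passes 120 N, or if a joint passes its speed limit or range.

ROBOT

A 6-joint arm with a two-finger parallel gripper is mounted at the origin on a cart in front of the work surface, level with it; the furniture and walls round the work are solid. World frame = base frame: x ahead of the robot, y to its left, z up, the work surface at z = 0. Lengths are in mm, angles in rad, forces in N, time in s.
With the tool pointing down it reaches from about 275 to 1000 mm from the base axis. Payload 8.4 kg.
Tool frame: the origin (TCP) lies at the very end of the fingers, on their centre line; the grasp point (between the pads) lies 19 mm behind it; z points along the fingers, y is the line along which they close (so a half turn about z gives the same grasp; the last joint's range is limited). The gripper opens to 85 mm and grips with 20 to 120 N. Pads are 22 mm wide; open, the fingers measure 114 mm over their backs; the gripper's body (76 mm by 85 mm) begins 54 mm behind the grasp point. The pads swing forward as they close: fully open they stand 13 mm farther back than shut.
Start: joints at [1.226, 0.353, 1.633, -0, 1.155, -0.002], TCP at [210.077, 588.639, 231.281] pointing down, gripper open.
Joint ranges: [-2.63, 2.63], [-0.92, 2.1], [0.06, 2.66], [-1.3, 4.44], [0, 2.69], [-3.02, 3.02]. Speed limits (rad/s): [2.22, 2.22, 2.79, 3.14, 3.14, 3.14].

INTERFACE

Orientations are given as [roll, pitch, yaw] about the fixed x, y, z axes, in that order (R = Rz(yaw) Ry(pitch) Rx(roll)).
In Python, from rig import sensors, grab_frame, camera_params, order gives the robot as it stands. The module is installed in compiled form; this text tells all that it offers.
- The arm moves only by the tool move_arm, never from a script. Its argument "motion" is a list of rows, each a list of 7 numbers: the turn, a rotation vector about the tool's x, y, z in rad, then the shift along the tool's x, y, z in m, then the finger opening in m, from 0 to 0.0854. A call has 1 to 8 rows; each row is the pose to reach, as a shift and turn from the pose commanded when the call began, along the tool's axes at that moment; what a row does not reach only later rows make up. A row lasts 1/8 s, in which the tool goes at most 62.5 mm and 10.7 degrees, less where a joint would pass 70% of its speed; a pose out of reach is approached as far as the arm can. A call with a gripper value outside its range is refused whole. The fingers move at their own pace and stop on an object; "grip_force" is the grip in N (left out, the last holds). Time passes only in rows, so rows that repeat a pose let the fingers close. It gives the time, the measured TCP pose, the force, the opening and the grip force at its end, in the units of the state.
- sensors.sense(): the state, without advancing time (a new reading comes with each control period).
- grab_frame(name): name is "side" or "top"; returns (picture, depth): 400x640x3 uint8, red, green, blue; 400x640 float32, mm along the optical axis (not along the pixel's ray), 0 where there is no reading.
- camera_params(name): a dict with "camera_matrix" (3x3 intrinsics, pixels), "world_from_camera" (4x4, takes a point from camera to world coordinates). Camera axes: x right, y down, z forward; pixel columns grow to the right and rows downward; lengths in mm; the calibration is good to about 2 mm. A picture is of the moment at which its call begins. camera_params takes no time and is no camera call.
- order.sign_off(): hands the job in; it is judged then, once.
The state is a dict: "clock": time; "qpos": joint angles; "qvel": joint speeds; "joint_efforts": joint torques, N m; "eef_pos": TCP position; "tcp_rot": TCP orientation; "contact_force": force on the tool from outside, world axes, zero at the start; "wrist_torque": the same for the moment, N m; "opening": opening from 0.0 (shut) to 1.0 (fully open); "grasp_force": force on a finger pad.
Only numpy, scipy, OpenCV 4.12 (cv2) and the standard library are available. Lean on these libraries where they do the work, as an engineer would, in place of code of your own. Each camera call takes 0.05 s, during which the arm holds its last target. There are 200 camera calls.

## Working session

There is one attempt and no reset: what is moved stays moved. The work goes in short steps, Python scripts to look and compute and a tool call to move; the robot and the scene stay as the last step left them, time stands still between calls to the robot, and variables do not carry over. Pictures are saved under pics/ and viewed, at most 10 in all, crops included, and the job is handed in when it is done.

Besides the shell and the picture viewer there is one more tool, called after ">>>" by a JSON object that holds its "api" and its "payload", one argument or row to a line. move_arm: Moves the arm, as the interface text tells. Its arguments: {"type":"object","properties":{"motion":{"type":"array","items":{"type":"array","items":{"type":"number"}}},"grip_force":{"type":"number"}},"required":["motion"]}

```bash
mkdir -p pics; cat > h.py <<'E'
import numpy as np, cv2
from rig import sensors, grab_frame, camera_params, order
def ray(name,u,v):
    p=camera_params(name);K=np.array(p["camera_matrix"]);T=np.array(p["world_from_camera"])
    d=T[:3,:3]@np.linalg.inv(K)@np.array([u,v,1.0]);return T[:3,3],d
def plane(name,u,v,z):
    o,d=ray(name,u,v);return o+d*(z-o[2])/d[2]
def dep(name,D,u,v):
    o,d=ray(name,u,v);return o+d*D[int(v),int(u)]
E
python3 - <<'E'
from h import *
for n in("side","top"):
    im,D=grab_frame(n);np.savez(f"pics/{n}0.npz",im=im,D=D);cv2.imwrite(f"pics/{n}0.png",im[:,:,::-1])
    p=camera_params(n);print(n,np.round(p["camera_matrix"],1).tolist(),np.round(p["world_from_camera"],3).tolist())
print(sensors.sense())
E
```

```text
side [[420.2, 0.0, 320.7], [0.0, 420.2, 204.5], [0.0, 0.0, 1.0]] [[0.951, -0.154, 0.268, 267.601], [-0.309, -0.513, 0.801, -870.04], [0.014, -0.844, -0.536, 648.916], [0.0, 0.0, 0.0, 1.0]]
top [[422.0, 0.0, 325.0], [0.0, 422.0, 199.3], [0.0, 0.0, 1.0]] [[0.022, -0.985, 0.171, 328.65], [-1.0, -0.021, 0.007, -6.688], [-0.003, -0.171, -0.985, 1381.837], [0.0, 0.0, 0.0, 1.0]]
{'clock': 0.1, 'qpos': array([ 1.22557545e+00,  3.53602585e-01,  1.63406712e+00,  7.04274079e-06,
        1.15513519e+00, -2.38269612e-03]), 'qvel': array([-0.00074711, -0.00051836, -0.00137529,  0.00038341,  0.00114847,
        0.00139645]), 'joint_efforts': array([ 8.81279029e-04, -6.06364703e+01, -3.42825973e+01,  2.29129228e-04,
        4.06912324e-03, -2.06117687e-05]), 'eef_pos': array([209.9495177 , 588.24524837, 230.61878171]), 'tcp_rot': array([-3.14038043e+00, -9.32796971e-06,  2.79875162e+00]), 'contact_force': array([-0.05670112,  1.14413875, -0.01945831]), 'wrist_torque': array([0.0297506 , 0.00717613, 0.04138009]), 'grasp_force': 0.0, 'opening': 1.0003284515492452}
```

View pics/top0.png

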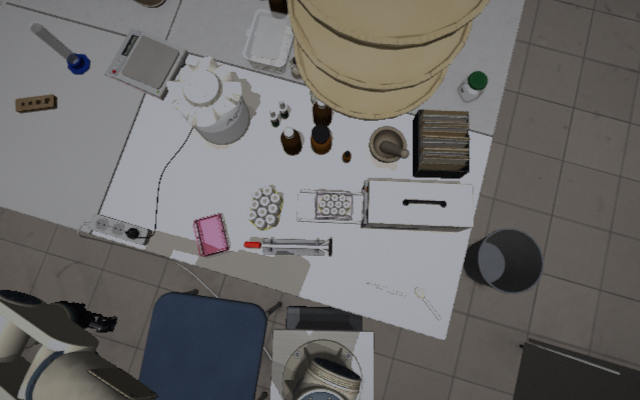

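View pics/side0.png

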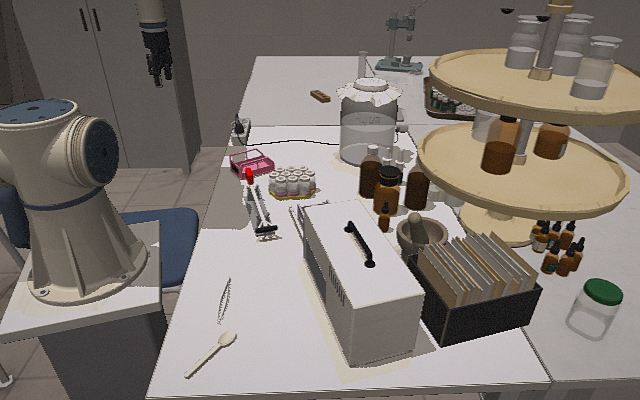

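Top view: the pass box is at (365–473, 180–230), with its lane leading in from the left at (297–365, 206). There are two sled shapes: a steel one on the lane at (333,206) and a pink one at (211,234). There are also two vial packs: a small one in the steel sled and a larger one at (266,207). The rod lies in its rest, handle at (253,245) and head at (331,246). The steel sled with the small pack fits the description. I'll confirm in one crop and measure.

```bash
python3 - <<'E'
from h import *
f=np.load("pics/top0.npz");im=f["im"];D=f["D"]
c=im[170:270,235:485];cv2.imwrite("pics/crop1.png",cv2.resize(c,None,fx=3.2,fy=3.2,interpolation=cv2.INTER_CUBIC)[:,:,::-1])
hsv=cv2.cvtColor(im,cv2.COLOR_RGB2HSV)
red=((hsv[:,:,0]<6)|(hsv[:,:,0]>174))&(hsv[:,:,1]>180)&(hsv[:,:,2]>90)
red[:, :235]=0;red[:235]=0;red[260:]=0;red[:,275:]=0
ys,xs=np.nonzero(red);print("red",cv2.minAreaRect(np.c_[xs,ys].astype(np.float32)),len(xs),np.median(D[ys,xs]))
print("handle pt",plane("top",xs.mean(),ys.mean(),74))
P=np.array([dep("top",D,u,v) for u,v in zip(xs,ys)]);print("handle depth pts",P.min(0),P.max(0),np.median(P,0))
# height map
H=np.zeros(D.shape);
p=camera_params("top");K=np.array(p["camera_matrix"]);T=np.array(p["world_from_camera"])
uu,vv=np.meshgrid(np.arange(640),np.arange(400));X=np.stack([(uu-K[0,2])/K[0,0]*D,(vv-K[1,2])/K[1,1]*D,D],-1)@T[:3,:3].T+T[:3,3]
np.save("pics/X.npy",X)
m=(abs(X[:,:,2]-154)<6)&(uu>355)&(uu<480)&(vv>170)&(vv<240)
pts=X[m][:,:2].astype(np.float32);r=cv2.minAreaRect(pts);print("box top",r,cv2.boxPoints(r).round(1).tolist(),m.sum())
for v in (190,198,206,214,220,240,246,252): print(v,[int(X[v,u,2]) for u in range(240,372,4)])
E
```

```text
red ((252.0, 244.5), (5.0, 14.0), 90.0) 74 1307.2842
handle pt [410.55844535 224.5595323   74.        ]
handle depth pts [402.12614263 203.02567029  61.87695646] [417.70375711 247.46288502  78.34329177] [410.83334648 225.0069466   70.73472117]
box top ((536.8370971679688, -281.509521484375), (309.2911071777344, 129.79190063476562), 88.6135482788086) [[468.20001220703125, -434.5], [598.0, -437.70001220703125], [605.5, -128.5], [475.70001220703125, -125.30000305175781]] 4093
190 [0, -8, -2, 0, 61, 62, 57, 63, 56, 2, 5, -2, -9, 1, -2, 20, 17, 16, 16, -2, 5, -3, 1, -5, -4, -5, 1, -3, -1, -2, -2, 106, 144]
198 [-2, -6, 4, -1, 58, 42, 57, 62, 62, 65, 61, -1, 2, -3, -5, 5, 7, 6, 10, 49, 10, 55, 57, 50, 59, 52, 53, 10, 25, 8, 4, 102, 129]
206 [-3, -6, -4, 64, 58, 44, 45, 41, 57, 59, -2, 0, -3, 0, 0, 7, 10, 3, 7, 34, 52, 50, 52, 50, 52, 54, 52, 53, 33, 5, 1, 112, 135]
214 [3, -4, 63, 64, 61, 63, 65, 39, 45, 31, 2, 0, 0, -2, 0, 9, 2, 5, 6, 10, 5, 39, 46, 43, 40, 50, 57, 14, 26, 8, 3, 115, 142]
220 [0, -2, -1, 53, 63, 61, 61, 62, 57, 41, -4, 3, -1, -3, -1, 7, 21, 18, 17, 15, 19, 14, 21, 19, 13, 12, 4, 2, 6, 4, 11, 115, 146]
240 [-5, 1, -1, 0, -7, 0, 0, 52, 5, 2, 2, 7, 4, 6, 5, 4, 11, 6, 7, 4, 10, 4, -6, 36, 0, -1, -6, -2, 1, -6, 0, -1, 0]
246 [-2, -7, 64, 73, 75, 69, 33, 35, 46, 40, 39, 43, 36, 42, 37, 33, 44, 37, 35, 38, 38, 38, 37, 32, -3, 0, -5, -4, -4, 3, -2, -3, -1]
252 [5, -3, 0, -4, -4, 0, 8, 3, 5, 5, 4, 7, 0, 5, 3, 2, 4, 7, 0, 50, 1, 0, 38, -3, -3, 0, 2, -2, -1, -1, 0, -1, -2]
```

View pics/crop1.png

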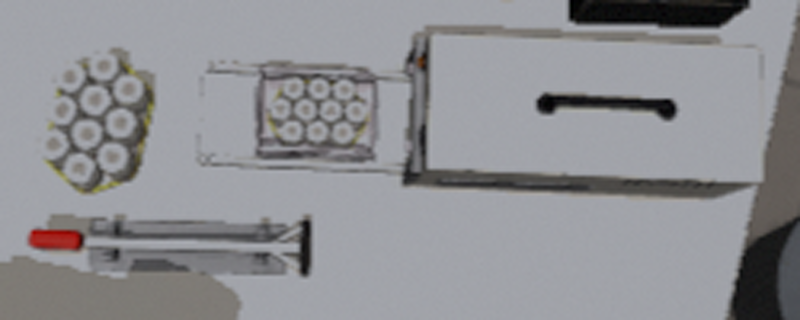

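The crop confirms it: the steel sled with the small yellow-banded pack is on the lane at crop (315,112). The larger pack is at crop (95,120), straight behind the lane's outer end, so the rod must pass over it. Next I'll measure everything precisely.

```bash
python3 - <<'E'
from h import *
f=np.load("pics/top0.npz");im=f["im"];X=np.load("pics/X.npy");uu,vv=np.meshgrid(np.arange(640),np.arange(400))
def sel(u0,u1,v0,v1,z0,z1):
    m=(uu>=u0)&(uu<=u1)&(vv>=v0)&(vv<=v1)&(X[:,:,2]>z0)&(X[:,:,2]<z1);return X[m],m
# box axis: points on top, line fit of side edges per column
P,m=sel(372,465,170,240,144,164)
e=[];
for u in range(372,466):
    v=np.nonzero(m[:,u])[0]; e.append([plane("top",u,v.min()-.5,154)[:2],plane("top",u,v.max()+.5,154)[:2]])
e=np.array(e);mid=e.mean(1);k=np.polyfit(mid[:,1],mid[:,0],1);print("axis x=k0*y+k1",k,"width",np.median(e[:,0]-e[:,1],0), "heading",np.arctan2(-1,-k[0]))
ax=np.array([-k[0],-1])/np.hypot(1,k[0])
# box ends at top
for v in (195,205,215):
    u=np.nonzero(m[v])[0]
P,m2=sel(355,485,180,226,144,164)
for v in (192,205,218):
    u=np.nonzero(m2[v])[0];print("ends y",plane("top",u.min()-.5,v,154)[:2],plane("top",u.max()+.5,v,154)[:2])
# handle wider: height map above 55
P,m3=sel(238,275,236,256,52,90);print("rod handle hi pts",np.percentile(P,[3,50,97],axis=0).round(1).tolist())
# bar
P,m4=sel(265,325,240,250,28,56)
g=cv2.cvtColor(im,cv2.COLOR_RGB2GRAY)
for u in range(268,326,8): print(u,g[238:257,u].tolist())
# head dark mask
hd=(g<70)&(uu>322)&(uu<340)&(vv>230)&(vv<262);y,x=np.nonzero(hd);print("head",x.min(),x.max(),y.min(),y.max(),x.mean(),y.mean(),plane("top",x.mean(),y.mean(),37))
P,m5=sel(240,290,180,232,35,90);print("bigpack",P.min(0),P.max(0),np.percentile(P[:,2],[50,90,98]))
for v in(204,): print("lane row",g[v,290:372].tolist())
E
python3 - <<'E'
import cv2
im=cv2.imread("pics/side0.png")[160:290,200:380]
cv2.imwrite("pics/crop2.png",cv2.resize(im,None,fx=4.4,fy=4.4,interpolation=cv2.INTER_CUBIC))
E
```

```text
axis x=k0*y+k1 [2.20939328e-02 5.42077521e+02] width [128.54152759  -2.09504965] heading -1.5928866656721967
ends y [ 566.48509868 -126.50887805] [ 573.05115377 -434.06432708]
ends y [ 527.49989554 -126.67664058] [ 534.12371586 -435.53096224]
ends y [ 488.86554521 -123.91449205] [ 495.54686341 -434.05841443]
rod handle hi pts [[401.6, 201.1, 64.0], [410.2, 224.5, 70.1], [417.6, 247.4, 75.5]]
268 [132, 129, 117, 104, 87, 98, 139, 164, 153, 104, 96, 82, 119, 100, 132, 135, 142, 156, 122]
276 [157, 125, 127, 124, 102, 77, 98, 162, 162, 140, 107, 121, 124, 107, 103, 80, 89, 122, 123]
284 [153, 103, 126, 127, 121, 77, 97, 164, 163, 152, 102, 119, 118, 78, 77, 76, 87, 123, 122]
292 [151, 93, 123, 125, 114, 75, 101, 164, 163, 151, 84, 116, 123, 126, 117, 76, 85, 124, 123]
300 [157, 124, 126, 123, 116, 75, 91, 141, 164, 154, 96, 114, 116, 124, 123, 125, 126, 126, 123]
308 [164, 157, 123, 122, 114, 76, 83, 118, 162, 156, 121, 114, 119, 122, 125, 126, 123, 121, 163]
316 [146, 136, 94, 94, 111, 93, 98, 93, 163, 160, 134, 70, 75, 100, 103, 121, 120, 116, 163]
324 [164, 158, 126, 107, 100, 149, 137, 100, 164, 164, 150, 87, 152, 156, 124, 132, 136, 141, 164]
head 328 331 239 255 329.9 246.92 [409.1466561  -16.30554456  37.        ]
bigpack [463.77910123 143.96015436  35.01661903] [597.36312993 247.44194077  69.82598499] [60.24546091 64.42109453 66.66650721]
lane row [165, 163, 164, 165, 165, 163, 164, 164, 164, 165, 164, 164, 164, 164, 163, 164, 164, 165, 163, 164, 164, 164, 164, 165, 137, 92, 86, 122, 124, 133, 164, 150, 133, 144, 160, 134, 114, 151, 156, 142, 128, 141, 160, 138, 109, 142, 156, 139, 129, 143, 161, 137, 125, 153, 156, 138, 129, 147, 163, 158, 146, 122, 121, 157, 163, 163, 164, 164, 164, 163, 163, 164, 139, 81, 94, 124, 126, 103, 116, 156, 163, 164]
```

View pics/crop2.png

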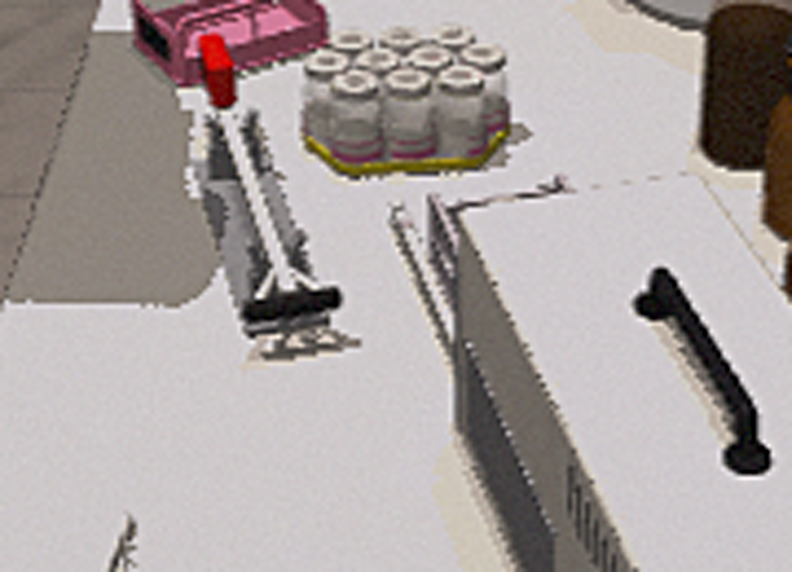

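Side crop: the big pack at crop (405,100) stands on the bench directly behind the lane. The rod is in its two forks, with its red handle at (217,70) and head at (290,302).

```bash
python3 - <<'E'
from h import *
f=np.load("pics/top0.npz");g=cv2.cvtColor(f["im"],cv2.COLOR_RGB2GRAY).astype(float)
q=lambda u,v,z:plane("top",u,v,z)[:2].round(1).tolist()
print("lane end",q(297.5,204,14),"rails outer L/R at u=305",[ (v,q(305,v,20)) for v in (188,189,190,191,192,217,218,219,220,221,222)])
for u in (303,306,309): print(u,g[184:194,u].astype(int).tolist(),g[215:226,u].astype(int).tolist())
print("tail",q(314.6,204,49),q(314.6,204,30),"nose",q(352.5,204,49),"frame",q(362.5,204,100),q(365,204,154))
print("pack",q(249,205,65),q(283.6,205,65),q(266,184,65),q(266,231,65))
c=[]
for u in range(270,326,2):
    w=np.clip(g[242:250,u]-125,0,None);
    if w.sum()>20:c.append(plane("top",u,(w*np.arange(242,250)).sum()/w.sum(),40)[:2])
c=np.array(c);k=np.polyfit(c[:,1],c[:,0],1);print("bar x=k0 y+k1",k,"at handle",np.polyval(k,224.6),"at 0",k[1],"resid",np.std(c[:,0]-np.polyval(k,c[:,1])))
# side check: head & handle
s=np.load("pics/side0.npz");im=s["im"];h=cv2.cvtColor(im,cv2.COLOR_RGB2HSV)
m=((h[:,:,0]<6)|(h[:,:,0]>174))&(h[:,:,1]>180)&(h[:,:,2]>90);m[:, :240]=0;m[:,260:]=0
y,x=np.nonzero(m);print("side red",x.min(),x.max(),y.min(),y.max(),plane("side",x.mean(),y.mean(),57))
print("side rail end (left rail outer end) crop(398,210)",plane("side",200+398/4.4,160+210/4.4,20))
E
```

```text
lane end [548.5, 92.7] rails outer L/R at u=305 [(188, [601.4, 69.4]), (189, [598.0, 69.3]), (190, [594.7, 69.2]), (191, [591.3, 69.1]), (192, [588.0, 69.0]), (217, [505.3, 66.5]), (218, [502.0, 66.4]), (219, [498.7, 66.3]), (220, [495.4, 66.2]), (221, [492.2, 66.1]), (222, [488.9, 66.0])]
303 [165, 164, 164, 163, 160, 149, 163, 151, 102, 164] [163, 165, 164, 163, 163, 153, 112, 164, 163, 164, 164]
306 [163, 164, 164, 163, 164, 163, 162, 151, 107, 165] [163, 163, 160, 154, 163, 153, 117, 163, 164, 163, 163]
309 [165, 164, 165, 164, 161, 145, 152, 155, 118, 141] [163, 163, 164, 162, 153, 154, 120, 151, 164, 164, 164]
tail [544.0, 35.5] [547.1, 36.1] nose [546.6, -85.8] frame [539.0, -113.5] [530.3, -116.4]
pack [533.8, 242.2] [536.2, 132.8] [602.7, 191.6] [452.7, 184.7]
bar x=k0 y+k1 [2.45359873e-03 4.08927732e+02] at handle 409.4788099148104 at 0 408.9277316410827 resid 0.7319891621392621
side red 245 252 168 183 [411.07813357 229.35980506  57.        ]
side rail end (left rail outer end) crop(398,210) [496.81584363  77.57715995  20.        ]
```

```bash
cat >> h.py <<'E'
from scipy.spatial.transform import Rotation as Ro
def tcp():
    s=sensors.sense();return np.array(s["eef_pos"]),Ro.from_euler("xyz",s["tcp_rot"]),s
def rows(targets):
    "targets: list of (pos mm, Rotation); prints rotvec, shift(m) from the present pose"
    p,R,s=tcp()
    for tp,tR in targets:
        print((R.inv()*tR).as_rotvec().round(4).tolist(),(R.inv().apply(np.array(tp)-p)/1000).round(4).tolist())
F=Ro.from_matrix(np.diag([-1.,1,-1]))
def rodR(heading,pitch): return Ro.from_euler("z",heading)*Ro.from_euler("y",pitch)
def toolR(heading,pitch): return rodR(heading,pitch)*F
E
python3 - <<'E'
from h import *
rows([((409.8,225,120),toolR(-1.5732,0)),((409.8,225,34),toolR(-1.5732,0))])
E
```

```text
[-0.0011, 0.0007, 1.2304] [-0.3103, -0.2748, 0.1109]
[-0.0011, 0.0007, 1.2304] [-0.3103, -0.2747, 0.1969]
```

>>> {"api": "move_arm", "payload": {
  "motion": [
    [0,0,1.2304,-0.3103,-0.2748,0.1109,0.06],
    [0,0,1.2304,-0.3103,-0.2748,0.1109,0.06],
    [0,0,1.2304,-0.3103,-0.2748,0.1109,0.06],
    [0,0,1.2304,-0.3103,-0.2748,0.1109,0.06],
    [0,0,1.2304,-0.3103,-0.2748,0.1109,0.06],
    [0,0,1.2304,-0.3103,-0.2748,0.1109,0.06],
    [0,0,1.2304,-0.3103,-0.2748,0.1109,0.06],
    [0,0,1.2304,-0.3103,-0.2748,0.1109,0.06]
  ]
}}

```text
clock: 1.1
eef_pos: [410.3, 222.4, 119.3]
tcp_rot: [-3.14, 0.002, 1.563]
contact_force: [0.1, 0.0, 0.6]
opening: 0.7
grasp_force: 0.0
```

```bash
python3 - <<'E'
from h import *
rows([((409.8,225,80),toolR(-1.5732,0)),((409.8,225,34),toolR(-1.5732,0))])
f,_=grab_frame("side");cv2.imwrite("pics/s1.png",cv2.resize(f[130:270,190:350],None,fx=4,fy=4,interpolation=cv2.INTER_CUBIC)[:,:,::-1])
E
```

```text
[-0.0019, 0.0015, -0.0055] [0.0026, -0.0005, 0.0393]
[-0.0019, 0.0015, -0.0055] [0.0027, -0.0004, 0.0853]
```

View pics/s1.png

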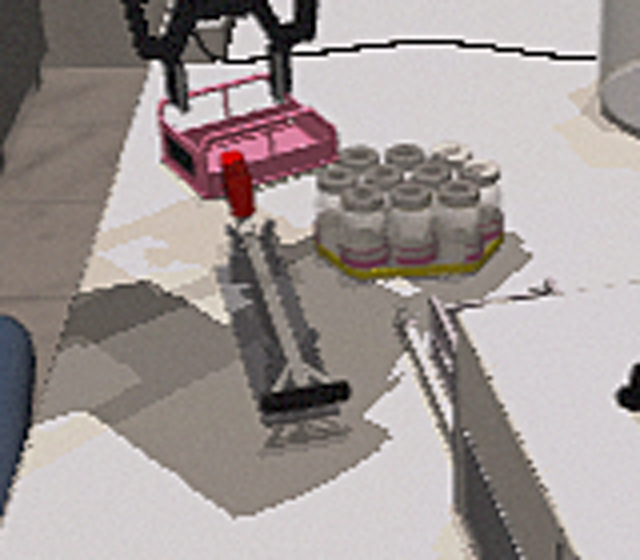

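The open fingers at crop (178,90) and (282,80) straddle the red handle at (235,180). I'll narrow the opening to keep clear of the big pack, then descend and close.

>>> {"api": "move_arm", "payload": {
  "motion": [
    [0,0,-0.0055,0.0027,-0.0005,0.03,0.036],
    [0,0,-0.0055,0.0027,-0.0005,0.03,0.036],
    [0,0,-0.0055,0.0027,-0.0005,0.06,0.036],
    [0,0,-0.0055,0.0027,-0.0005,0.0853,0.036],
    [0,0,-0.0055,0.0027,-0.0005,0.0853,0.036],
    [0,0,-0.0055,0.0027,-0.0005,0.0853,0.012],
    [0,0,-0.0055,0.0027,-0.0005,0.0853,0.012],
    [0,0,-0.0055,0.0027,-0.0005,0.0853,0.012]
  ],
  "grip_force": 70
}}

```text
clock: 2.15
eef_pos: [410.2, 229.0, 36.2]
tcp_rot: [3.14, -0.001, 1.574]
contact_force: [-1.8, 4.1, 6.3]
opening: 0.201
grasp_force: 69.2
```

```bash
python3 - <<'E'
from h import *
print(tcp()[2])
E
```

```text
{'clock': 2.15, 'qpos': array([5.05703176e-01, 4.12789234e-01, 2.10528772e+00, 6.93324722e-04,
       6.21381384e-01, 5.02291215e-01]), 'qvel': array([-0.00083138,  0.0022386 ,  0.00083751,  0.00060721, -0.00207851,
       -0.00169834]), 'joint_efforts': array([ -1.75553888, -46.58213139, -17.85360754,  -0.75719202,
        -0.24731124,  -0.11246149]), 'eef_pos': array([410.16836909, 228.99565773,  36.23785758]), 'tcp_rot': array([ 3.13991696e+00, -1.38230477e-03,  1.57364615e+00]), 'contact_force': array([-1.7538302 ,  4.1330554 ,  6.28337608]), 'wrist_torque': array([ 0.27984757,  0.3539621 , -0.13790924]), 'grasp_force': 69.23531770706177, 'opening': 0.20081030292798666}
```

```bash
cat >> h.py <<'E'
HD=-1.5929; O=np.array([544.2,94.3,0]); TR=np.array([-4.,0,6.2]); HEAD=np.array([249.,0,2])
def tgt(sh,zh,th,lat=0):
    R=rodR(HD,th); hw=O+Ro.from_euler("z",HD).apply([sh,lat,0])+[0,0,zh]
    return hw+R.apply(TR-HEAD),R*F
def state():
    p,R,s=tcp();Rr=R*F.inv();h=p+Rr.apply(HEAD-TR);l=Ro.from_euler("z",-HD).apply(h-O)
    print("head s,lat,z",l.round(1),"rod euler zyx",(Ro.from_euler("z",-HD)*Rr).as_euler("ZYX").round(3),"F",np.array(s["contact_force"]).round(2),"t",s["clock"])
E
python3 - <<'E'
from h import *
up=((410.2,229,136),toolR(-1.5732,0))
rows([up,tgt(20,140,0.0),tgt(20,120,0.3),tgt(20,60,.45)]);print(tgt(20,60,.45)[0],tgt(20,140,0)[0])
E
```

```text
[0.0017, -0.0014, 0.0053] [0.0001, 0.0002, -0.0998]
[0.0017, -0.0014, 0.025] [0.098, 0.1396, -0.1076]
[-0.0021, 0.2986, 0.025] [0.0855, 0.1394, -0.1622]
[-0.004, 0.4486, 0.0249] [0.071, 0.139, -0.1373]
[548.75268227 300.2359441  173.82815796] [549.3497365  327.24308364 144.2       ]
```

>>> {"api": "move_arm", "payload": {
  "motion": [
    [0,0,0.0,0,0,-0.02,0.012],
    [0,0,0.0,0,0,-0.06,0.012],
    [0,0,0.005,0,0,-0.1,0.012],
    [0,0,0.012,0.03,0.045,-0.11,0.012],
    [0,0.06,0.025,0.065,0.09,-0.13,0.012],
    [0,0.18,0.025,0.09,0.139,-0.15,0.012],
    [0,0.3,0.025,0.0855,0.139,-0.162,0.012],
    [0,0.3,0.025,0.0855,0.139,-0.162,0.012]
  ],
  "grip_force": 100
}}

```text
clock: 3.15
eef_pos: [548.7, 312.4, 197.5]
tcp_rot: [-3.138, -0.3, 1.545]
contact_force: [0.4, -0.2, -1.1]
opening: 0.195
grasp_force: 97.9
```

```bash
python3 - <<'E'
from h import *
state();rows([tgt(20,60,.45),tgt(45,37,.45)])
for n in("side","top"):
    f,_=grab_frame(n);
    c=f[140:290,200:380] if n=="side" else f[160:280,200:400]
    cv2.imwrite(f"pics/{n}2.png",cv2.resize(c,None,fx=4,fy=4,interpolation=cv2.INTER_CUBIC)[:,:,::-1])
a=cv2.imread("pics/side2.png");b=cv2.imread("pics/top2.png")
w=np.zeros((540,800,3),np.uint8);a=cv2.resize(a,(390,325));b=cv2.resize(b,(410,246));w[:325,:390]=a;w[:246,390:]=b;cv2.imwrite("pics/both2.png",w[:330])
E
```

```text
head s,lat,z [ 22.3  -1.2 118.7] rod euler zyx [-0.003  0.3   -0.004] F [ 0.39 -0.19 -1.13] t 3.15
[-0.0026, 0.15, -0.0034] [-0.0186, 0.0005, 0.019]
[-0.0026, 0.15, -0.0034] [-0.0493, 0.0006, 0.0336]
```

View pics/both2.png

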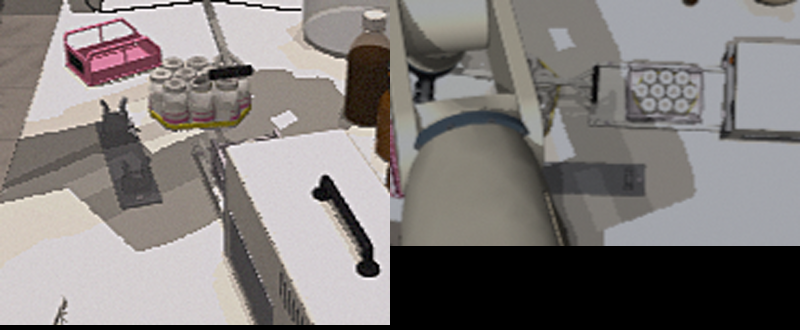

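The rod is held; its head at (596,80) in the top half is behind the sled and above the lane. I'll check the head's actual position numerically, then go down.

```bash
python3 - <<'E'
from h import *
f,D=grab_frame("top");g=cv2.cvtColor(f,cv2.COLOR_RGB2GRAY)
m=np.zeros(g.shape,bool);m[188:215,292:308]=g[188:215,292:308]<60
y,x=np.nonzero(m);print(x.min(),x.max(),y.min(),y.max())
p=plane("top",x.mean(),(y.min()+y.max())/2,120);print(p,Ro.from_euler("z",-HD).apply(p-O),"width",plane("top",300,y.max()+.5,120)-plane("top",300,y.min()-.5,120));state()
print(np.median([dep("top",D,a,b)[2] for a,b in zip(x,y)]))
E
```

```text
298 301 192 210
[540.79803947  79.71224646 120.        ] [ 14.6593798   -3.07871283 120.        ] width [-58.43098149  -1.87506768   0.        ]
head s,lat,z [ 20.9  -1.7 118.5] rod euler zyx [-0.001  0.298 -0.005] F [ 0.28 -0.53  0.2 ] t 3.3
124.51944527160947
```

>>> {"api": "move_arm", "payload": {
  "motion": [
    [0,0.05,-0.001,-0.006,0,0.006,0.012],
    [0,0.1,-0.003,-0.012,0,0.012,0.012],
    [0,0.15,-0.003,-0.0186,0.0005,0.019,0.012],
    [0,0.15,-0.003,-0.0186,0.0005,0.019,0.012]
  ]
}}

```text
clock: 3.8
eef_pos: [547.0, 301.7, 172.1]
tcp_rot: [-3.135, -0.448, 1.549]
contact_force: [-0.7, -0.2, -1.3]
opening: 0.2
grasp_force: 97.9
```

```bash
python3 - <<'E'
from h import *
state();rows([tgt(45,37,.45),tgt(56,37,.42),tgt(80,37,.36)])
E
```

```text
head s,lat,z [18.8 -1.6 58.8] rod euler zyx [ 0.001  0.448 -0.006] F [-0.69 -0.21 -1.25] t 3.8
[-0.0065, 0.0021, 0.0007] [-0.033, 0.0018, 0.0077]
[-0.0065, -0.0279, 0.0008] [-0.0429, 0.0018, 0.0106]
[-0.0065, -0.0879, 0.001] [-0.0652, 0.0018, 0.0153]
```

>>> {"api": "move_arm", "payload": {
  "motion": [
    [-0.002,0.001,0,-0.011,0.0018,0.0026,0.012],
    [-0.004,0.002,0,-0.022,0.0018,0.0052,0.012],
    [-0.0065,0.002,0.0007,-0.033,0.0018,0.0077,0.012],
    [-0.0065,-0.012,0.0007,-0.038,0.0018,0.0092,0.012],
    [-0.0065,-0.028,0.0008,-0.043,0.0018,0.0106,0.012],
    [-0.0065,-0.048,0.0009,-0.0505,0.0018,0.0122,0.012],
    [-0.0065,-0.068,0.001,-0.058,0.0018,0.0138,0.012],
    [-0.0065,-0.088,0.001,-0.0652,0.0018,0.0153,0.012]
  ]
}}

```text
clock: 4.8
eef_pos: [549.1, 249.8, 131.2]
tcp_rot: [3.138, -0.361, 1.55]
contact_force: [-0.2, 2.2, -0.6]
opening: 0.195
grasp_force: 97.9
```

```bash
python3 - <<'E'
from h import *
state();rows([tgt(90,37,.33),tgt(110,36,.29),tgt(130,36,.26),tgt(150,36,.23)])
E
```

```text
head s,lat,z [79.6  1.8 37.9] rod euler zyx [0.001 0.361 0.004] F [-0.19  2.25 -0.58] t 4.8
[0.003, -0.0309, 0.0012] [-0.01, -0.0015, 0.005]
[0.0031, -0.0709, 0.0012] [-0.0294, -0.0016, 0.009]
[0.0031, -0.1009, 0.0011] [-0.0487, -0.0016, 0.0095]
[0.0031, -0.1309, 0.0011] [-0.0681, -0.0016, 0.01]
```

>>> {"api": "move_arm", "payload": {
  "motion": [
    [0,-0.025,0.001,-0.0085,-0.001,0.0042,0.012],
    [0,-0.045,0.001,-0.017,-0.001,0.0066,0.012],
    [0.003,-0.062,0.001,-0.0255,-0.0015,0.0083,0.012],
    [0.003,-0.078,0.001,-0.034,-0.0015,0.009,0.012],
    [0.003,-0.091,0.001,-0.0425,-0.0015,0.0093,0.012],
    [0.003,-0.104,0.001,-0.051,-0.0016,0.0095,0.012],
    [0.003,-0.118,0.001,-0.0596,-0.0016,0.0098,0.012],
    [0.003,-0.131,0.001,-0.0681,-0.0016,0.01,0.012]
  ]
}}

```text
clock: 5.8
eef_pos: [546.2, 189.3, 97.7]
tcp_rot: [-3.141, -0.23, 1.548]
contact_force: [0.3, 3.7, -0.1]
opening: 0.198
grasp_force: 98.0
```

```bash
python3 - <<'E'
from h import *
state();rows([tgt(175,36,.205),tgt(200,36,.18),tgt(220,36,.165)])
f,_=grab_frame("top");cv2.imwrite("pics/top3.png",cv2.resize(f[160:280,240:440],None,fx=4,fy=4,interpolation=cv2.INTER_CUBIC)[:,:,::-1])
E
```

```text
head s,lat,z [150.3  -0.2  35.8] rod euler zyx [-0.    0.23 -0.  ] F [ 0.35  3.72 -0.12] t 5.8
[-0.0001, -0.0252, -0.0004] [-0.024, 0.0001, 0.0006]
[-0.0001, -0.0502, -0.0004] [-0.0484, 0.0001, 0.0012]
[-0.0001, -0.0652, -0.0004] [-0.0681, 0.0001, 0.0004]
```

View pics/top3.png

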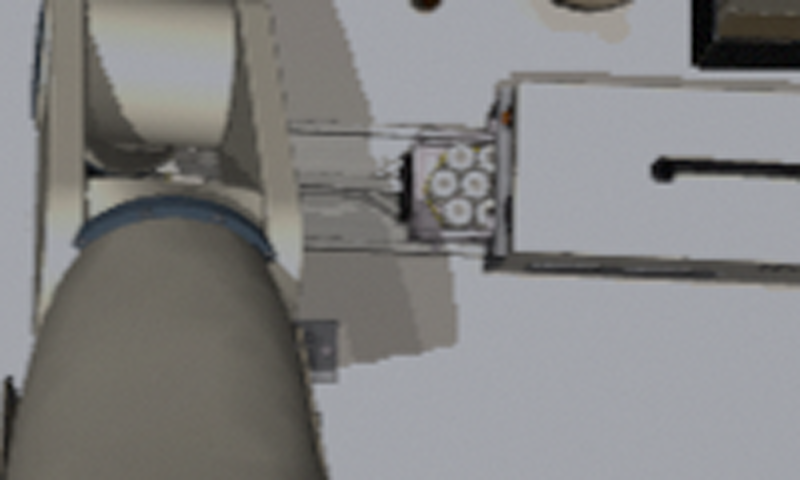

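The head at (405,187) sits on the push plate, and the sled is straight on the lane and half through the inlet. I'll keep pushing.

>>> {"api": "move_arm", "payload": {
  "motion": [
    [0,-0.009,0,-0.0085,0,0.0003,0.012],
    [0,-0.018,0,-0.017,0,0.0005,0.012],
    [0,-0.027,0,-0.0255,0,0.0006,0.012],
    [0,-0.036,0,-0.034,0,0.0009,0.012],
    [0,-0.045,0,-0.0425,0,0.0011,0.012],
    [0,-0.053,0,-0.051,0,0.0011,0.012],
    [0,-0.059,0,-0.0596,0,0.0008,0.012],
    [0,-0.065,0,-0.0681,0,0.0004,0.012]
  ]
}}

```text
clock: 6.85
eef_pos: [544.7, 123.0, 81.7]
tcp_rot: [-3.141, -0.165, 1.548]
contact_force: [0.9, 2.7, -1.2]
opening: 0.199
grasp_force: 97.9
```

```bash
python3 - <<'E'
from h import *
state();rows([tgt(235,36,.15),tgt(250,35,.13),tgt(265,34,.09),tgt(280,33,.05)])
E
```

```text
head s,lat,z [ 2.202e+02 -2.000e-01  3.590e+01] rod euler zyx [-0.     0.165 -0.   ] F [ 0.86  2.73 -1.2 ] t 6.85
[-0.0003, -0.0155, -0.0003] [-0.0146, 0.0001, 0.0014]
[-0.0003, -0.0355, -0.0003] [-0.0296, 0.0001, 0.0049]
[-0.0003, -0.0755, -0.0003] [-0.0449, 0.0001, 0.0136]
[-0.0003, -0.1155, -0.0003] [-0.0607, 0.0002, 0.0222]
```

>>> {"api": "move_arm", "payload": {
  "motion": [
    [0,-0.008,0,-0.0075,0,0.0007,0.012],
    [0,-0.0155,0,-0.0146,0,0.0014,0.012],
    [0,-0.026,0,-0.022,0,0.003,0.012],
    [0,-0.0355,0,-0.0296,0,0.0049,0.012],
    [0,-0.055,0,-0.037,0,0.009,0.012],
    [0,-0.0755,0,-0.0449,0,0.0136,0.012],
    [0,-0.095,0,-0.0527,0,0.018,0.012],
    [0,-0.1155,0,-0.0607,0.0002,0.0222,0.012]
  ]
}}

```text
clock: 7.85
eef_pos: [543.7, 67.1, 49.5]
tcp_rot: [-3.141, -0.049, 1.549]
contact_force: [0.3, 3.5, 1.6]
opening: 0.197
grasp_force: 98.1
```

```bash
python3 - <<'E'
from h import *
state();rows([tgt(300,31,.015),tgt(308,31,.015)])
E
```

```text
head s,lat,z [2.797e+02 1.000e-01 3.290e+01] rod euler zyx [ 0.     0.049 -0.   ] F [0.26 3.48 1.56] t 7.85
[-0.0003, -0.0341, 0.0] [-0.0204, -0.0001, 0.0095]
[-0.0003, -0.0341, 0.0] [-0.0283, -0.0001, 0.0091]
```

>>> {"api": "move_arm", "payload": {
  "motion": [
    [0,-0.008,0,-0.005,0,0.0025,0.012],
    [0,-0.016,0,-0.01,0,0.005,0.012],
    [0,-0.025,0,-0.015,0,0.0075,0.012],
    [0,-0.034,0,-0.0195,0,0.0093,0.012],
    [0,-0.034,0,-0.023,0,0.0092,0.012],
    [0,-0.034,0,-0.026,0,0.0092,0.012],
    [0,-0.034,0,-0.028,0,0.0091,0.012],
    [0,-0.034,0,-0.0285,0,0.0091,0.012]
  ]
}}

```text
clock: 8.85
eef_pos: [542.9, 39.3, 39.4]
tcp_rot: [-3.141, -0.017, 1.548]
contact_force: [-0.1, 3.2, -3.2]
opening: 0.198
grasp_force: 97.9
```

```bash
python3 - <<'E'
from h import *
state();rows([tgt(312,31,.015),tgt(316,31,.015)])
E
```

```text
head s,lat,z [ 3.079e+02 -2.000e-01  3.100e+01] rod euler zyx [-0.001  0.017 -0.   ] F [-0.08  3.18 -3.22] t 8.85
[-0.0004, -0.0016, -0.0006] [-0.0041, 0.0, 0.0003]
[-0.0004, -0.0016, -0.0006] [-0.0081, 0.0, 0.0002]
```

>>> {"api": "move_arm", "payload": {
  "motion": [
    [0,0,0,-0.001,0,0,0.012],
    [0,0,0,-0.002,0,0,0.012],
    [0,0,0,-0.003,0,0,0.012],
    [0,0,0,-0.004,0,0,0.012]
  ]
}}

```text
clock: 9.35
eef_pos: [543.0, 35.4, 39.3]
tcp_rot: [-3.141, -0.016, 1.549]
contact_force: [0.4, 2.5, -3.6]
opening: 0.197
grasp_force: 97.9
```

>>> {"api": "move_arm", "payload": {
  "motion": [
    [0,0,0,-0.001,0,0,0.012],
    [0,0,0,-0.002,0,0,0.012],
    [0,0,0,-0.003,0,0,0.012],
    [0,0,0,-0.004,0,0,0.012]
  ]
}}

```text
clock: 9.85
eef_pos: [542.9, 31.4, 39.3]
tcp_rot: [-3.141, -0.016, 1.548]
contact_force: [-0.1, 2.5, -3.1]
opening: 0.201
grasp_force: 97.9
```

>>> {"api": "move_arm", "payload": {
  "motion": [
    [0,0,0,-0.001,0,0,0.012],
    [0,0,0,-0.002,0,0,0.012],
    [0,0,0,-0.003,0,0,0.012],
    [0,0,0,-0.004,0,0,0.012]
  ]
}}

```text
clock: 10.35
eef_pos: [542.8, 27.4, 39.2]
tcp_rot: [-3.141, -0.016, 1.549]
contact_force: [0.2, 1.4, -2.7]
opening: 0.197
grasp_force: 97.9
```

>>> {"api": "move_arm", "payload": {
  "motion": [
    [0,0,0,-0.001,0,0,0.012],
    [0,0,0,-0.002,0,0,0.012],
    [0,0,0,-0.003,0,0,0.012],
    [0,0,0,-0.004,0,0,0.012]
  ]
}}

```text
clock: 10.85
eef_pos: [542.7, 23.4, 39.1]
tcp_rot: [-3.141, -0.016, 1.549]
contact_force: [0.1, 2.1, -1.7]
opening: 0.199
grasp_force: 97.9
```

>>> {"api": "move_arm", "payload": {
  "motion": [
    [0,0,0,-0.001,0,0,0.012],
    [0,0,0,-0.002,0,0,0.012],
    [0,0,0,-0.003,0,0,0.012],
    [0,0,0,-0.004,0,0,0.012]
  ]
}}

```text
clock: 11.35
eef_pos: [542.6, 19.4, 39.1]
tcp_rot: [-3.141, -0.016, 1.548]
contact_force: [-0.0, 2.1, -1.7]
opening: 0.192
grasp_force: 97.9
```

>>> {"api": "move_arm", "payload": {
  "motion": [
    [0,0,0,-0.001,0,0,0.012],
    [0,0,0,-0.002,0,0,0.012],
    [0,0,0,-0.003,0,0,0.012],
    [0,0,0,-0.004,0,0,0.012]
  ]
}}

```text
clock: 11.85
eef_pos: [542.5, 15.4, 39.0]
tcp_rot: [-3.141, -0.016, 1.548]
contact_force: [0.8, 1.4, -2.6]
opening: 0.196
grasp_force: 97.9
```

>>> {"api": "move_arm", "payload": {
  "motion": [
    [0,0,0,-0.001,0,0,0.012],
    [0,0,0,-0.002,0,0,0.012],
    [0,0,0,-0.003,0,0,0.012],
    [0,0,0,-0.004,0,0,0.012]
  ]
}}

```text
clock: 12.35
eef_pos: [542.4, 11.4, 38.9]
tcp_rot: [-3.141, -0.016, 1.548]
contact_force: [-0.3, 2.4, -1.9]
opening: 0.197
grasp_force: 97.9
```

>>> {"api": "move_arm", "payload": {
  "motion": [
    [0,0,0,-0.001,0,0,0.012],
    [0,0,0,-0.002,0,0,0.012],
    [0,0,0,-0.003,0,0,0.012],
    [0,0,0,-0.004,0,0,0.012]
  ]
}}

```text
clock: 12.85
eef_pos: [542.4, 7.4, 38.9]
tcp_rot: [-3.141, -0.016, 1.549]
contact_force: [-0.5, 1.5, -2.1]
opening: 0.199
grasp_force: 97.9
```

>>> {"api": "move_arm", "payload": {
  "motion": [
    [0,0,0,-0.001,0,0,0.012],
    [0,0,0,-0.002,0,0,0.012],
    [0,0,0,-0.003,0,0,0.012],
    [0,0,0,-0.004,0,0,0.012]
  ]
}}

```text
clock: 13.35
eef_pos: [542.2, 3.4, 38.8]
tcp_rot: [-3.141, -0.016, 1.548]
contact_force: [0.1, 1.2, -2.4]
opening: 0.202
grasp_force: 97.9
```

>>> {"api": "move_arm", "payload": {
  "motion": [
    [0,0,0,-0.001,0,0,0.012],
    [0,0,0,-0.002,0,0,0.012],
    [0,0,0,-0.003,0,0,0.012],
    [0,0,0,-0.004,0,0,0.012]
  ]
}}

```text
clock: 13.85
eef_pos: [542.2, -0.6, 38.8]
tcp_rot: [-3.141, -0.016, 1.548]
contact_force: [0.7, 2.7, -2.9]
opening: 0.197
grasp_force: 97.9
```

>>> {"api": "move_arm", "payload": {
  "motion": [
    [0,0,0,-0.001,0,0,0.012],
    [0,0,0,-0.002,0,0,0.012],
    [0,0,0,-0.003,0,0,0.012]
  ]
}}

```text
clock: 14.22
eef_pos: [542.1, -3.6, 38.7]
tcp_rot: [-3.141, -0.016, 1.549]
contact_force: [-1.0, 2.7, -2.4]
opening: 0.198
grasp_force: 97.9
```

>>> {"api": "move_arm", "payload": {
  "motion": [
    [0,0,0,-0.001,0,0,0.012],
    [0,0,0,-0.002,0,0,0.012],
    [0,0,0,-0.003,0,0,0.012]
  ]
}}

```text
clock: 14.6
eef_pos: [542.0, -6.6, 38.6]
tcp_rot: [-3.141, -0.016, 1.549]
contact_force: [0.5, 2.5, -1.3]
opening: 0.198
grasp_force: 97.9
```

>>> {"api": "move_arm", "payload": {
  "motion": [
    [0,0,0,-0.001,0,0,0.012],
    [0,0,0,-0.002,0,0,0.012],
    [0,0,0,-0.003,0,0,0.012]
  ]
}}

```text
clock: 14.98
eef_pos: [541.9, -9.1, 38.6]
tcp_rot: [-3.141, -0.017, 1.548]
contact_force: [0.1, 7.4, -0.7]
opening: 0.199
grasp_force: 97.9
```

The force jumped to 7.4 N at head s ≈ 356. That's plausibly the buffer, so I'll hold and read the static force.

>>> {"api": "move_arm", "payload": {
  "motion": [
    [0,0,0,0,0,0,0.012],
    [0,0,0,0,0,0,0.012]
  ]
}}

```text
clock: 15.22
eef_pos: [541.9, -9.2, 38.6]
tcp_rot: [-3.141, -0.017, 1.548]
contact_force: [-0.1, 5.4, -2.8]
opening: 0.2
grasp_force: 97.9
```

>>> {"api": "move_arm", "payload": {
  "motion": [
    [0,0,0,-0.0005,0,0,0.012],
    [0,0,0,-0.001,0,0,0.012],
    [0,0,0,-0.001,0,0,0.012]
  ]
}}

```text
clock: 15.6
eef_pos: [542.0, -9.9, 38.6]
tcp_rot: [-3.141, -0.017, 1.548]
contact_force: [0.4, 7.7, -1.8]
opening: 0.201
grasp_force: 98.0
```

The spring is confirmed: about 2 N more for another 1 mm. The sled is against the buffer, so I'll draw the rod back.

```bash
python3 - <<'E'
from h import *
state();rows([tgt(350,31,.015),tgt(330,31,.015),tgt(300,31,.015),tgt(285,32,.04),tgt(265,34,.09)])
E
```

```text
head s,lat,z [ 3.571e+02 -1.000e-01  3.010e+01] rod euler zyx [-0.001  0.017 -0.   ] F [ 0.4   7.66 -1.76] t 15.6
[-0.0003, -0.0023, -0.0005] [0.0072, -0.0001, -0.0002]
[-0.0003, -0.0023, -0.0005] [0.0272, -0.0001, 0.0001]
[-0.0003, -0.0023, -0.0005] [0.0572, -0.0001, 0.0006]
[-0.0002, 0.0227, -0.0005] [0.072, -0.0001, -0.0064]
[-0.0002, 0.0727, -0.0005] [0.0912, -0.0001, -0.0207]
```

>>> {"api": "move_arm", "payload": {
  "motion": [
    [0,0,0,0.0015,0,0,0.012],
    [0,0,0,0.003,0,0,0.012],
    [0,0,0,0.0065,0,0,0.012],
    [0,0,0,0.014,0,0,0.012],
    [0,0,0,0.025,0,0,0.012],
    [0,0,0,0.037,0,0,0.012],
    [0,0,0,0.049,0,0.0005,0.012],
    [0,0,0,0.0572,0,0.0006,0.012]
  ]
}}

```text
clock: 16.6
eef_pos: [543.2, 47.7, 38.9]
tcp_rot: [-3.141, -0.017, 1.549]
contact_force: [-1.1, -1.3, -3.3]
opening: 0.197
grasp_force: 97.9
```

```bash
python3 - <<'E'
from h import *
state();rows([tgt(285,32,.04),tgt(272,33.5,.08),tgt(260,35,.12),tgt(250,36,.145),tgt(235,36,.16),tgt(220,36,.17),tgt(205,36,.18)])
E
```

```text
head s,lat,z [2.995e+02 2.000e-01 3.050e+01] rod euler zyx [ 0.     0.017 -0.   ] F [-1.07 -1.34 -3.32] t 16.6
[-0.0002, 0.0235, 0.0005] [0.0143, -0.0, -0.0072]
[-0.0002, 0.0635, 0.0005] [0.0268, -0.0, -0.0186]
[-0.0002, 0.1035, 0.0005] [0.0378, -0.0, -0.03]
[-0.0002, 0.1285, 0.0005] [0.0469, -0.0, -0.0371]
[-0.0002, 0.1435, 0.0005] [0.0614, -0.0, -0.0406]
[-0.0002, 0.1535, 0.0005] [0.0759, -0.0, -0.0428]
[-0.0003, 0.1635, 0.0005] [0.0905, -0.0, -0.0451]
```

>>> {"api": "move_arm", "payload": {
  "motion": [
    [0,0.0235,0,0.0143,0,-0.0072,0.012],
    [0,0.0635,0,0.0268,0,-0.0186,0.012],
    [0,0.1035,0,0.0378,0,-0.03,0.012],
    [0,0.1285,0,0.0469,0,-0.0371,0.012],
    [0,0.1435,0,0.0614,0,-0.0406,0.012],
    [0,0.1535,0,0.0759,0,-0.0428,0.012],
    [0,0.1635,0,0.0905,0,-0.0451,0.012],
    [0,0.1635,0,0.0905,0,-0.0451,0.012]
  ]
}}

```text
clock: 17.6
eef_pos: [545.2, 137.5, 85.5]
tcp_rot: [-3.141, -0.18, 1.55]
contact_force: [0.3, -0.4, -1.2]
opening: 0.189
grasp_force: 98.1
```

```bash
python3 - <<'E'
from h import *
state();rows([tgt(185,36,.195),tgt(165,37,.215),tgt(165,80,.215),tgt(140,120,.1)]);print(tgt(140,120,.1)[0])
E
```

```text
head s,lat,z [205.    0.3  36. ] rod euler zyx [ 0.001  0.18  -0.   ] F [ 0.26 -0.44 -1.17] t 17.6
[-0.0004, 0.0149, 0.0011] [0.0196, -0.0, -0.0002]
[-0.0004, 0.0349, 0.0011] [0.0392, 0.0, -0.0026]
[-0.0004, 0.0349, 0.0011] [0.0469, 0.0, -0.0449]
[-0.0003, -0.0801, 0.0012] [0.0785, 0.0, -0.0507]
[546.66030879 205.58956143 149.43687191]
```

>>> {"api": "move_arm", "payload": {
  "motion": [
    [0,0.0149,0,0.0196,0,-0.0002,0.012],
    [0,0.0349,0,0.0392,0,-0.0026,0.012],
    [0,0.0349,0,0.043,0,-0.023,0.012],
    [0,0.0349,0,0.0469,0,-0.0449,0.012],
    [0,-0.02,0,0.062,0,-0.048,0.012],
    [0,-0.0801,0,0.0785,0,-0.0507,0.012],
    [0,-0.0801,0,0.0785,0,-0.0507,0.012]
  ]
}}

```text
clock: 18.48
eef_pos: [547.1, 207.0, 150.4]
tcp_rot: [3.14, -0.101, 1.551]
contact_force: [-0.1, -0.3, -1.1]
opening: 0.194
grasp_force: 98.2
```

```bash
python3 - <<'E'
from h import *
state();rows([((410.2,229,126),toolR(-1.568,0))])
E
```

```text
head s,lat,z [138.6   1.1 120.6] rod euler zyx [0.003 0.101 0.002] F [-0.09 -0.3  -1.11] t 18.475
[0.0026, -0.1012, -0.0222] [0.0168, -0.1374, 0.026]
```

>>> {"api": "move_arm", "payload": {
  "motion": [
    [0,-0.02,-0.004,0.003,-0.025,0.004,0.012],
    [0,-0.05,-0.01,0.008,-0.065,0.012,0.012],
    [0,-0.08,-0.017,0.013,-0.105,0.02,0.012],
    [0.002,-0.1012,-0.0222,0.0168,-0.1374,0.026,0.012],
    [0.002,-0.1012,-0.0222,0.0168,-0.1374,0.026,0.012],
    [0.002,-0.1012,-0.0222,0.0168,-0.1374,0.026,0.012]
  ]
}}

```text
clock: 19.23
eef_pos: [410.5, 227.1, 125.5]
tcp_rot: [-3.141, 0.0, 1.571]
contact_force: [1.0, 0.0, -0.1]
opening: 0.199
grasp_force: 98.2
```

```bash
python3 - <<'E'
from h import *
p,R,s=tcp();print(p,s["tcp_rot"],s["contact_force"])
rows([((410.2,229,80),toolR(-1.568,0)),((410.2,229,36.2),toolR(-1.568,0))])
T=grab_frame("top")
f,D=T;g=cv2.cvtColor(f,cv2.COLOR_RGB2GRAY)
m=np.zeros(g.shape,bool);m[225:265,322:345]=g[225:265,322:345]<55
y,x=np.nonzero(m);print(x.min(),x.max(),y.min(),y.max(),plane("top",x.mean(),(y.min()+y.max())/2,122),"depth z",np.median([dep("top",D,a,b)[2] for a,b in zip(x,y)]))
S=grab_frame("side")[0]
a=cv2.resize(S[120:280,190:370],(450,400),interpolation=cv2.INTER_CUBIC);b=cv2.resize(f[170:290,240:380],(350,300),interpolation=cv2.INTER_CUBIC)
w=np.zeros((400,800,3),np.uint8);w[:,:450]=a;w[:300,450:]=b;cv2.imwrite("pics/both4.png",w[:,:,::-1])
E
```

```text
[410.52134198 227.06147601 125.49129614] [-3.14115646e+00  4.04727128e-05  1.57092619e+00] [ 0.97394017  0.02256942 -0.0902089 ]
[-0.0004, 0.0, -0.0027] [0.0019, -0.0003, 0.0455]
[-0.0004, 0.0, -0.0027] [0.0019, -0.0003, 0.0893]
322 332 236 254 [409.78466558 -17.53981011 122.        ] depth z 122.10714925986088
```

View pics/both4.png

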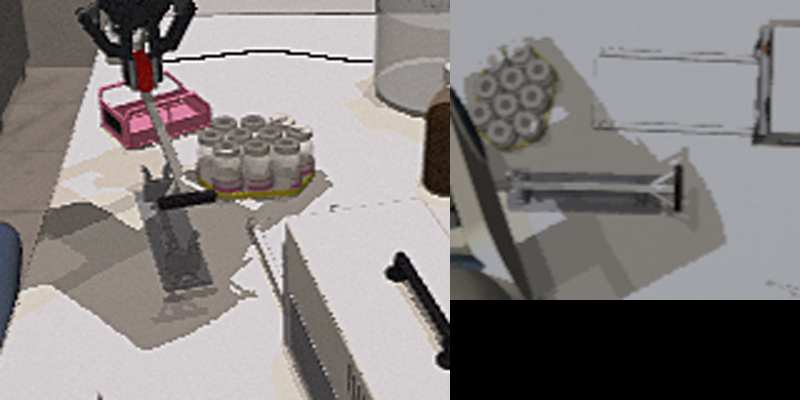

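The rod hangs level over its rest, with its head at top-half (678,187) and the rest beneath it. The lane is empty and the big pack is untouched. The head's x is within 1 mm of where it started, so I'll lower it.

>>> {"api": "move_arm", "payload": {
  "motion": [
    [0,0,-0.0027,0.0019,-0.0003,0.03,0.012],
    [0,0,-0.0027,0.0019,-0.0003,0.055,0.012],
    [0,0,-0.0027,0.0019,-0.0003,0.068,0.012],
    [0,0,-0.0027,0.0019,-0.0003,0.076,0.012],
    [0,0,-0.0027,0.0019,-0.0003,0.083,0.012],
    [0,0,-0.0027,0.0019,-0.0003,0.0875,0.012],
    [0,0,-0.0027,0.0019,-0.0003,0.0885,0.012]
  ]
}}

```text
clock: 20.2
eef_pos: [409.6, 228.8, 36.8]
tcp_rot: [-3.141, 0.001, 1.574]
contact_force: [0.2, 0.8, 0.8]
opening: 0.199
grasp_force: 98.3
```

>>> {"api": "move_arm", "payload": {
  "motion": [
    [0,0,0,0,0,0.0006,0.012],
    [0,0,0,0,0,0.0006,0.025],
    [0,0,0,0,0,0.0006,0.036],
    [0,0,0,0,0,0.0006,0.036],
    [0,0,0,0,0,-0.02,0.036],
    [0,0,0,0,0,-0.05,0.036],
    [0,0,0,0,0,-0.1,0.036],
    [0,0,0,0,0,-0.15,0.036]
  ]
}}

```text
clock: 21.2
eef_pos: [409.2, 228.7, 188.1]
tcp_rot: [-3.14, 0.002, 1.573]
contact_force: [0.2, 1.0, -0.6]
opening: 0.423
grasp_force: 0.0
```

>>> {"api": "move_arm", "payload": {
  "motion": [
    [0,0,0,0.05,0,-0.03,0.036],
    [0,0,0,0.1,-0.02,-0.05,0.036],
    [0,0,0,0.15,-0.04,-0.05,0.036],
    [0,0,0,0.2,-0.06,-0.05,0.036],
    [0,0,0,0.2,-0.06,-0.05,0.036]
  ]
}}

```text
clock: 21.82
eef_pos: [347.7, 431.6, 236.5]
tcp_rot: [-3.14, 0.0, 1.577]
contact_force: [-0.7, -1.0, 0.1]
opening: 0.423
grasp_force: 0.0
```

```bash
python3 - <<'E'
from h import *
print(tcp()[2]["eef_pos"],tcp()[2]["opening"])
f,D=grab_frame("top");S=grab_frame("side")[0]
a=cv2.resize(S[120:280,190:370],(450,400),interpolation=cv2.INTER_CUBIC);b=cv2.resize(f[170:270,235:375],(350,250),interpolation=cv2.INTER_CUBIC)
w=np.zeros((400,800,3),np.uint8);w[:,:450]=a;w[:250,450:]=b;cv2.imwrite("pics/both5.png",w[:,:,::-1])
E
```

```text
[347.65405682 431.61269216 236.49297962] 0.42313159849460696
```

View pics/both5.png

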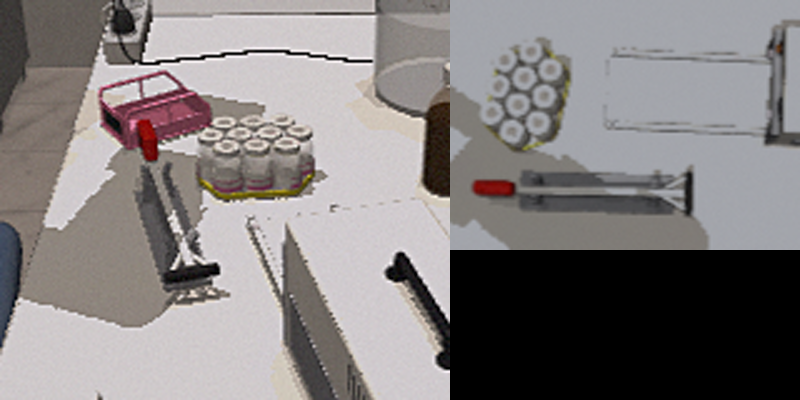

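The rod lies in its rest as at the start: handle at top-half (493,187), head at (688,190). The lane is clear and the packs are untouched. I'll hand in now.

```bash
python3 -c "
from rig import order
print(order.sign_off())"
```

```text
the job is handed in; nothing more can be done
None
```

I pushed the sled against the sprung buffer (about 8 N at most), drew the rod out and laid it back in its rest, and handed the job in at about 22 s; I did not see the flap fall shut, but the rod was fully clear of it.

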